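Clamp a board on edge in the spring-jaw stand

TASK

Take the framed circuit board from the leaning rest and mount it on edge in the board stand: with its tail raised, feel its tongue under the lip of the spring jaw and push the jaw back gently, then lower the tail inside the tail wall so that the board stands upright in the slot, fully down and held by the spring, and let go. Never force the board, and leave everything else on the bench where it is.

Things in the scene. Friction and masses are not known exactly. Their poses are not given: they have to be found in the camera images.
- board: Framed green circuit board: plate 6 mm thick (y), 76 tall (z), 116 long (x), plus a tongue 14 mm long, 8 tall at the bottom of its -x end; 130 mm over all, about 130 g. Origin: middle of the bottom edge; plate x -51 to +65, tongue x -65 to -51. Grip the plain aluminium top border (z 48 to 76) across the 6 mm. It starts leaning 24 degrees sideways, top towards its own -y, tongue end nearer the robot.
- board_tongue (a point): Bottom of the tongue's tip, at (-65, 0, 0) mm in the board's frame, same axes.
- board_tail (a point): Bottom corner of the board's other end (the tail), at (65, 0, 0) mm in the board's frame, same axes.
- rest: Fixed black rest, 160 x 70 mm, x along the board. The board's bottom edge stands on a sloping ledge 22 mm over the bench, between two back supports (28 mm up the board, 18 mm wide, at x -35 and +50 mm) and two front stops 7 mm high. Origin: on the bench below the ledge, about its middle.
- stand: Fixed stand, steel base 235 x 70 x 12 mm, x along its slot, origin on the bench below point stand_slot. On it a carriage (spring jaw at -x end, towards the robot; tail wall at +x end; bars at y +-24 mm, 9 mm high) is locked anywhere within 12 mm either way along x. Its place is not reported: see it or feel for the jaw with the tongue. Tail wall: 12 mm above the slot floor, 56 wide, 14 thick.
- stand_slot (a point): Middle of the slot floor, 12 mm over the bench; axes as the stand. Slot 9 mm wide between two pairs of guide posts fixed to the base at x -20 and +40 mm, each 16 mm long, straight to 20 mm above the floor, flared out to 26 mm, 25 mm wide over both. With the carriage at mid travel the tail wall's inner face is at x +65 mm and the mounted board's frame coincides with this one.
- jaw (a joint): Spring jaw: m pushed back (-x) on the carriage, 0 to 0.009; 3 N at 0, +0.6 N/mm. Free, its face is 126 mm from the tail wall; mounted board: 0.004; at 0.006 the tail fits inside the wall. Its lip (26 mm wide, underside 11.5 and top 17.5 mm over the floor) overhangs 8 mm to +x; free edge x -53 mm at mid carriage. The board cannot go in level: the tongue enters with the tail raised about 10 to 16 degrees.
- nozzle: Loose chrome hot-air nozzle, a cone 48 mm across with a 20 mm neck, 50 mm tall; a bystander, to be left where it is. Origin: centre of its underside.
- jar: Loose small amber glass jar with black cap, 40 mm across, 42 mm tall; a bystander, to be left where it is. Origin: centre of its underside.
- heatsink: Loose finned aluminium heat sink, 40 x 40 x 26 mm; a bystander, to be left where it is. Origin: centre of its underside.
- case: Loose flat aluminium specimen case with a window, 100 x 80 x 26 mm; a bystander, to be left where it is. Origin: centre of its underside.
- screwdriver: Loose screwdriver lying down, 170 mm long; a bystander, to be left where it is.
- spare: Loose bare green circuit board lying flat, 120 x 60 x 5 mm; a bystander, to be left where it is. Origin: centre of its underside.
- weight: Loose brass weight, 36 mm across, 50 mm tall with a 16 mm neck; a bystander, to be left where it is. Origin: centre of its underside.
There are look-alikes about, which are no part of the job. There is more than one size of the board; the job needs the smallest.

How it is judged:
By the outcome, as a careful person would: the job done as asked, in the order asked, and still so for the second after the job is handed in, with the robot touching nothing.
It also fails if it takes over 58 s, if anything falls off the work surface, if the arm or the gripper's body presses on something with over 40 N, if the wrist force passes 120 N, or if a joint passes its speed limit or range.

ROBOT

A 7-joint arm with a two-finger parallel gripper is mounted at the origin on the work surface. World frame = base frame: x ahead of the robot, y to its left, z up, the work surface at z = 0. Lengths are in m, angles in rad, forces in N, time in s.
With the tool pointing down it reaches from about 0.4 to 0.85 m from the base axis. Payload 10.4 kg.
Tool frame: the origin (TCP) lies midway between the tips of the shut fingers; the grasp point (between the pads) lies 19 mm behind it; z points along the fingers, y is the line along which they close (so a half turn about z gives the same grasp; the last joint's range is limited). The gripper opens to 87 mm and grips with 3 to 60 N. Pads are 19 mm wide; open, the fingers measure 117 mm over their backs; the gripper's body (75 mm by 190 mm) begins 51 mm behind the grasp point.
Start: joints at [1.275, 0.332, -0.065, 1.46, 0.022, 1.35, -0.088], TCP at [0.168, -0.602, 0.223] pointing down, gripper open.
Joint ranges: [-2.6, 2.6], [-0.5, 2.12], [-1.47, 1.34], [0.16, 2.42], [-1.27, 4.41], [0.06, 2.06], [-2.6, 2.6]. Speed limits (rad/s): [2.22, 2.22, 2.79, 2.79, 3.14, 3.14, 3.14].

INTERFACE

Orientations are given as a unit quaternion [x, y, z, w].
In Python, from bench import r gives the robot as it stands.
- The arm moves only by the tool apply_moves, never from a script. Its argument "steps" is a list of rows, each a list of 7 numbers: the turn, a rotation vector about the tool's x, y, z in rad, then the shift along the tool's x, y, z in mm, then the opening, from -1 (shut) to 1 (fully open). In form: [[ax, ay, az, x, y, z, claw], ...]. A call has 1 to 20 rows; each row is the pose to reach, as a shift and turn from the pose commanded when the call began, along the tool's axes at that moment; what a row does not reach only later rows make up. A row lasts 1/12 s, in which the tool goes at most 41.7 mm and 7.16 degrees, less where a joint would pass 70% of its speed; a pose out of reach is approached as far as the arm can. A call with a gripper value outside its range is refused whole. The fingers move at their own pace and stop on an object; "force" is the grip in N (left out, the last holds). Time passes only in rows, so rows that repeat a pose let the fingers close. It gives the time, the measured TCP pose, the force, the opening and the grip force at its end, in the units of the state.
- r.read_state(): the state, without advancing time (a new reading comes with each control period).
- r.camera(name): name is "scene" or "top" or "wrist"; returns a dict with "pixels" (384x512x3 uint8, red, green, blue), "z_map" (384x512 float32, m along the optical axis (not along the pixel's ray), 0 where there is no reading), "fovy" (degrees; the focal length in pixels is half the picture's height over the tangent of half this angle, whatever the lens; pixels are square), "cx", "cy" (the principal point, pixels), "position" and "orientation" of the camera in the world. Camera axes: x right, y down, z forward; pixel columns grow to the right and rows downward; lengths in m; the calibration is good to about 2 mm. A picture is of the moment at which its call begins.
- r.close_job(): hands the job in; it is judged then, once.
The state is a dict: "time": time; "joint_positions": joint angles; "joint_vel": joint speeds; "joint_torque": joint torques, N m; "ee_pos": TCP position; "eef_rot": TCP orientation; "ft_force": force on the tool from outside, world axes, zero at the start; "torque": the same for the moment, N m; "width": finger opening in m; "grip_force": force on a finger pad.
Only numpy, scipy, OpenCV 4.12 (cv2) and the standard library are available. Lean on these libraries where they do the work, as an engineer would, in place of code of your own. Each camera call takes 0.05 s, during which the arm holds its last target. There are 200 camera calls.

## Working session

There is one attempt and no reset: what is moved stays moved. The work goes in short steps, Python scripts to look and compute and a tool call to move; the robot and the scene stay as the last step left them, time stands still between calls to the robot, and variables do not carry over. Pictures are saved under pics/ and viewed, at most 10 in all, crops included, and the job is handed in when it is done.

Besides the shell and the picture viewer there is one more tool, called after "Call:" as name(argument=value, ...), one argument or row to a line, values as JSON. apply_moves: Moves the arm, as the interface text tells. Its arguments: {"type":"object","properties":{"steps":{"type":"array","items":{"type":"array","items":{"type":"number"}}},"force":{"type":"number"}},"required":["steps"]}

```bash
ls; mkdir -p pics
cat > h.py <<'E'
import numpy as np, cv2
from scipy.spatial.transform import Rotation as R
from bench import r
def snap(name,fn):
    c=r.camera(name); np.savez('pics/'+fn+'.npz',**{k:np.array(v) for k,v in c.items()})
    cv2.imwrite('pics/'+fn+'.png',c['pixels'][:,:,::-1]); return c
def load(fn): return dict(np.load('pics/'+fn+'.npz'))
def cloud(c):
    z=c['z_map'].astype(float); h,w=z.shape; f=h/2/np.tan(np.radians(float(c['fovy']))/2)
    v,u=np.mgrid[:h,:w]; p=np.stack([(u-c['cx'])/f*z,(v-c['cy'])/f*z,z],-1)
    return p@R.from_quat(c['orientation']).as_matrix().T+c['position']
def crop(fn,out,x0,y0,x1,y1,s):
    i=cv2.imread('pics/'+fn+'.png')[y0:y1,x0:x1]; cv2.imwrite('pics/'+out+'.png',cv2.resize(i,None,fx=s,fy=s,interpolation=cv2.INTER_CUBIC))
E
python3 - <<'E'
from h import *
a=snap('scene','s0');b=snap('top','t0')
i=np.vstack([a['pixels'],b['pixels']])[:,:,::-1]
cv2.imwrite('pics/both0.png',cv2.resize(i,(400,600),interpolation=cv2.INTER_AREA))
print(a['position'],b['position'],a['fovy'],b['fovy'],r.read_state())
E
```

```text
pics
[0.86984018 0.64143203 0.8486932 ] [0.3790791  0.05259717 1.43402545] 51.824807244829074 48.91859166315531 {'time': 0.1, 'joint_positions': array([ 1.27541228,  0.33280648, -0.0647024 ,  1.46084369,  0.02163839,
        1.34990063, -0.08851127]), 'joint_vel': array([-1.39094402e-03, -4.94323206e-04, -7.67452173e-05, -2.92229783e-03,
        2.11382986e-03, -1.67714160e-03,  5.24325524e-04]), 'joint_torque': array([ 1.56773731e-03, -6.24542642e+01,  2.46724760e-02, -3.90721393e+01,
       -6.13035215e-02,  3.64562776e-02,  1.04225835e-04]), 'ee_pos': array([ 0.1682774, -0.6015666,  0.2218414]), 'eef_rot': array([ 9.90711573e-01,  1.35978609e-01, -1.31722611e-04, -6.16910575e-04]), 'ft_force': array([-0.11235427,  0.30265402, -0.22358775]), 'torque': array([-0.01667797,  0.01861002,  0.03312188]), 'grip_force': 0.0, 'width': 0.08722663120366485}
```

View pics/t0.png

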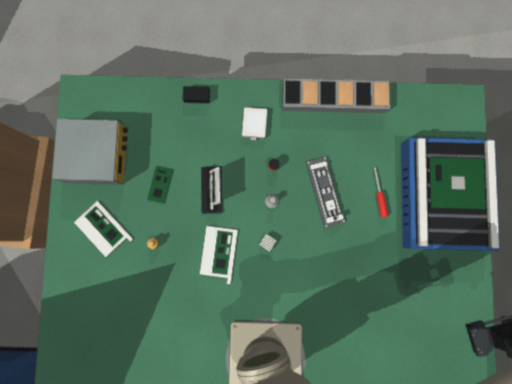

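View pics/s0.png

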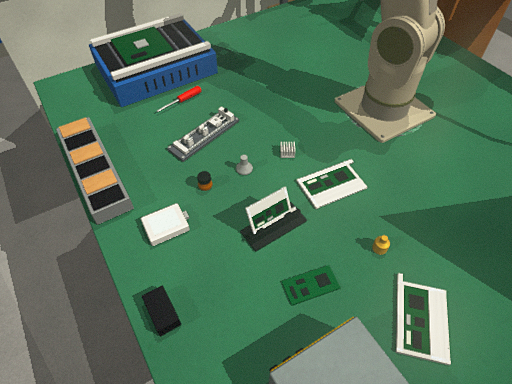

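Top view: the rest with the leaning board is at (212,189). The stand is at (326,192), with the jaw end presumably at the bottom, near the robot. Candidates for the board: the leaning framed one at (213,188), a framed one lying flat at (219,254), another at (103,228), and the bare spare at (160,184). The one leaning in the rest fits the description, so I'll check it in a crop and measure it.

Run:
```python
from h import *
crop('s0','c1',160,95,320,255,1); 
i=cv2.imread('pics/s0.png'); j=cv2.imread('pics/t0.png')
A=cv2.resize(i[95:255,160:320],(400,400),interpolation=cv2.INTER_CUBIC)
B=cv2.resize(j[145:225,190:350],(800,400),interpolation=cv2.INTER_CUBIC)[:, :400]
C=cv2.resize(j[145:235,295:355],(400,600),interpolation=cv2.INTER_CUBIC)
D=np.vstack([A[:300],B[:300]])
cv2.imwrite('pics/c1.png',np.hstack([D,C]))
t=load('t0');P=cloud(t)
s=load('s0');Q=cloud(s)
# board: white/green region in the rest, both clouds
for nm,c,p in(('top',t,P),('scene',s,Q)):
    x,y,z=p[...,0],p[...,1],p[...,2]
    for lab,(u,v) in dict(rest=(213,188),stand=(326,192)).items():
        if nm=='top': print(lab,p[v,u])
np.save('pics/P.npy',P);np.save('pics/Q.npy',Q)
# rest-local stats
for nm,p in(('top',P),('scene',Q)):
    c=P[188,213]
    m=(abs(p[...,0]-c[0])<.12)&(abs(p[...,1]-c[1])<.06)&(p[...,2]>.06)
    q=p[m]; print(nm,len(q),q.min(0),q.max(0))
    cc=q.mean(0);U,S,V=np.linalg.svd(q-cc,full_matrices=False);print(cc,S/np.sqrt(len(q)),V)
    c=P[192,326]
    m=(abs(p[...,0]-c[0])<.15)&(abs(p[...,1]-c[1])<.07)&(p[...,2]>.006)
    q=p[m].astype(np.float32); rc=cv2.minAreaRect(q[:,:2]*1000);print('stand',len(q),rc,q[:,2].max())
```

```text
rest [0.55079298 0.18657844 0.04836202]
stand [ 0.55135799 -0.19306802  0.01359825]
top 198 [0.49780849 0.1613063  0.06003609] [0.61421447 0.18379207 0.09905448]
[0.55471066 0.17161516 0.08280253] [0.03324004 0.01207545 0.00187275] [[-9.99081337e-01 -3.72795625e-02 -2.11356740e-02]
 [-5.40881824e-04 -4.82190792e-01  8.76066063e-01]
 [-4.28507869e-02  8.75272686e-01  4.81727657e-01]]
stand 1600 ((550.3606567382812, -192.7740478515625), (138.79241943359375, 297.8465576171875), 89.88017272949219) 0.048578013
scene 557 [0.49574652 0.16206145 0.06001697] [0.61351581 0.1889434  0.09259591]
[0.55656732 0.17471499 0.0770882 ] [0.03437954 0.0101711  0.00167304] [[ 0.99873155  0.05025913  0.00305033]
 [ 0.01926491 -0.43739157  0.89906478]
 [-0.04652041  0.8978656   0.437805  ]]
stand 1299 ((553.0123291015625, -185.9990997314453), (234.87838745117188, 70.51942443847656), 15.45543098449707) 0.04280013
```

View pics/c1.png

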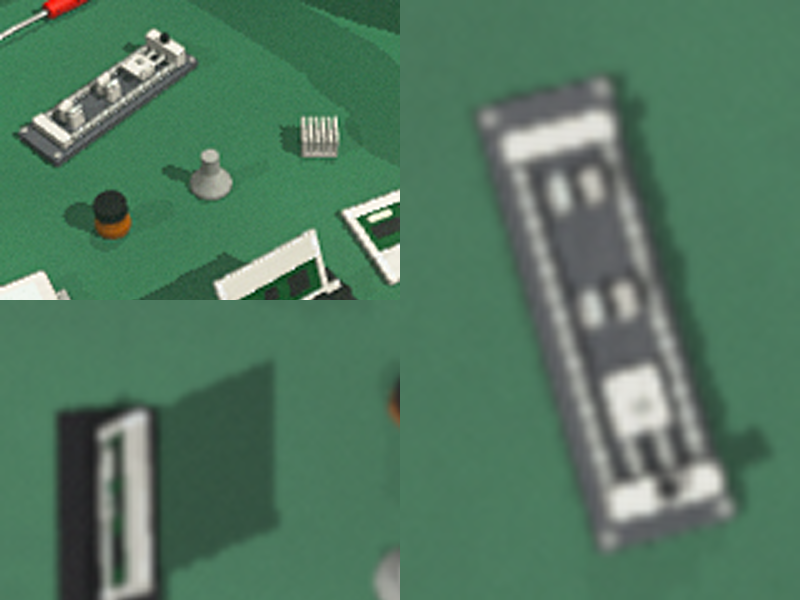

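The crop confirms the choice. The framed board leans in the black rest, top towards world -y, with the rest near (0.55,0.18). The stand has its jaw, with the spring rods, at the lower end near the robot and the tail wall at the upper end, yaw about +15°. Next is a close look with the wrist camera.

```bash
cat >> h.py <<'E'
def rel(pos,Rt):
    s=r.read_state(); R0=R.from_quat(s['eef_rot'])
    d=R0.inv().apply(np.array(pos)-s['ee_pos'])*1000; w=(R0.inv()*Rt).as_rotvec()
    print('rot',np.round(w,4),'mm',np.round(d,1)); return w,d
def down(yaw,pitch=0,roll=0):
    "tool x along yaw heading, z down; pitch: tail (+x) raised; roll: about own x"
    return R.from_euler('z',yaw,True)*R.from_euler('y',-pitch,True)*R.from_euler('x',180+roll,True)
E
python3 - <<'E'
from h import *
c=r.camera('wrist'); s=r.read_state(); R0=R.from_quat(s['eef_rot'])
print('cam in tool mm',R0.inv().apply(c['position']-s['ee_pos'])*1000,c['fovy'])
print((R0.inv()*R.from_quat(c['orientation'])).as_matrix().round(3))
rel([.54,-.19,.27],down(15.4))
P=np.load('pics/P.npy'); m=(P[...,1]<-.42)&(P[...,0]>.2); print('blue z',P[m][:,2].max())
E
```

```text
cam in tool mm [  84.67031755   -0.81097468 -161.58642337] 58.33751842372545
[[-0.    -0.952 -0.305]
 [ 1.    -0.     0.001]
 [-0.001 -0.305  0.952]]
rot [-0.0011  0.0001  0.004 ] mm [ 468.9 -296.3  -47.8]
blue z 0.31404349746307103
```

Call:
apply_moves(
  steps=[
    [0, 0, 0, 240, -190, -100, 1],
    [0, 0, 0, 240, -190, -100, 1],
    [0, 0, 0, 240, -190, -100, 1],
    [0, 0, 0, 240, -190, -100, 1],
    [0, 0, 0, 240, -190, -100, 1],
    [0, 0, 0, 240, -190, -100, 1],
    [0, 0, 0, 240, -190, -100, 1],
    [0, 0, 0, 240, -190, -100, 1],
    [0, 0, 0, 469, -296, -48, 1],
    [0, 0, 0, 469, -296, -48, 1],
    [0, 0, 0, 469, -296, -48, 1],
    [0, 0, 0, 469, -296, -48, 1],
    [0, 0, 0, 469, -296, -48, 1],
    [0, 0, 0, 469, -296, -48, 1],
    [0, 0, 0, 469, -296, -48, 1],
    [0, 0, 0, 469, -296, -48, 1],
    [0, 0, 0, 469, -296, -48, 1],
    [0, 0, 0, 469, -296, -48, 1],
  ],
)

```text
time: 1.65
ee_pos: [0.5397, -0.1917, 0.2706]
eef_rot: [0.991, 0.135, -0.0, 0.0]
ft_force: [-0.5, -0.4, 0.2]
width: 0.087
grip_force: 0.0
```

Run:
```python
from h import *
c=snap('wrist','w1'); P=cloud(c); np.save('pics/W1.npy',P)
s=r.read_state(); print(s['ee_pos'],R.from_quat(s['eef_rot']).as_euler('zyx',True),s['time'],s['ft_force'])
cv2.imwrite('pics/w1b.png',cv2.resize(cv2.imread('pics/w1.png'),(800,600),interpolation=cv2.INTER_CUBIC))
```

```text
[ 0.53958645 -0.19196463  0.27082781] [-1.55033876e+01  1.25974523e-03  1.79951677e+02] 1.7 [ 0.39158884 -0.28602206 -0.06118612]
```

View pics/w1b.png

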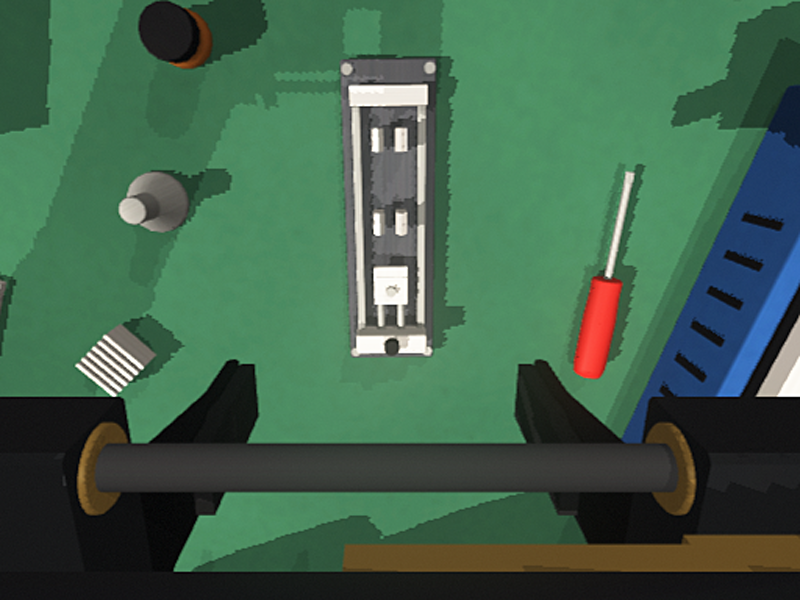

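The wrist view shows the stand nearly axis-aligned: tail wall at (388,95), posts at (390,138) and (390,220), jaw at (390,285). I'll measure it from the depth cloud.

Run:
```python
from h import *
P=np.load('pics/W1.npy'); v0=[int(330*.64),int(445*.64)]
sub=P[30:232,210:290].reshape(-1,3).astype(np.float32)
b=sub[sub[:,2]>.008]; rc=cv2.minAreaRect(b[:,:2]*1000); print(rc, 'floor z',np.median(sub[(sub[:,2]>.008)&(sub[:,2]<.016)][:,2]))
a=rc[2]; a=a-90 if a>45 else a
best=None
Y=R.from_euler('z',-a,True)
q=Y.apply(b); 
c0=Y.apply([rc[0][0]/1000,rc[0][1]/1000,0]); q-=c0; q*=1000   # base-centred frame
print('yaw',a,'extent',q.min(0),q.max(0))
posts=q[(q[:,2]>33)&(abs(q[:,0])<80)]
print('posts z',posts[:,2].max())
for nm,m in(('lo',posts[:,0]<12),('hi',posts[:,0]>12)):
    pass
h=np.histogram(posts[:,0],bins=np.arange(-80,80,4)); print([(int(x),n) for n,x in zip(*h) if n])
for sy in(-1,1):
    w=posts[posts[:,1]*sy>0]; h=np.histogram(w[:,0],bins=np.arange(-80,80,2)); print(sy,[(int(x),n) for n,x in zip(*h) if n], 'y',np.percentile(w[:,1],[2,50,98]))
l=q[(q[:,2]>25.5)&(q[:,2]<33)&(abs(q[:,1])<16)]
h=np.histogram(l[:,0],bins=np.arange(-120,120,2)); print('lip',[(int(x),n) for n,x in zip(*h) if n])
w=q[(q[:,2]>20)&(q[:,2]<27)&(q[:,0]>60)]
h=np.histogram(w[:,0],bins=np.arange(60,120,1)); print('wall',[(int(x),n) for n,x in zip(*h) if n],'y',np.percentile(w[:,1],[1,99]))
np.savez('pics/std.npz',q=q,a=a,c0=c0)
```

```text
((553.0167236328125, -190.10704040527344), (235.0015869140625, 70.117919921875), 16.278926849365234) floor z 0.011536669
yaw 16.278926849365234 extent [-117.50074754  -35.0589828     8.17407016] [117.50084254  35.05893293 432.26587772]
posts z 432.26587772369385
[(-56, np.int64(3)), (-52, np.int64(9)), (-8, np.int64(21)), (-4, np.int64(38)), (0, np.int64(32)), (4, np.int64(34)), (8, np.int64(17)), (52, np.int64(24)), (56, np.int64(43)), (60, np.int64(36)), (64, np.int64(36)), (68, np.int64(74))]
-1 [(-56, np.int64(1)), (-52, np.int64(2)), (-50, np.int64(2)), (-8, np.int64(4)), (-6, np.int64(7)), (-4, np.int64(9)), (-2, np.int64(9)), (0, np.int64(8)), (2, np.int64(8)), (4, np.int64(10)), (6, np.int64(8)), (8, np.int64(9)), (54, np.int64(12)), (56, np.int64(12)), (58, np.int64(12)), (60, np.int64(8)), (62, np.int64(8)), (64, np.int64(5)), (66, np.int64(10)), (68, np.int64(8))] y [-10.73444892  -8.17098705  -2.01452944]
1 [(-54, np.int64(2)), (-52, np.int64(2)), (-50, np.int64(3)), (-8, np.int64(2)), (-6, np.int64(8)), (-4, np.int64(10)), (-2, np.int64(10)), (0, np.int64(6)), (2, np.int
[... 1148 characters left out ...]
int64(3)), (64, np.int64(5)), (65, np.int64(5)), (66, np.int64(4)), (67, np.int64(1)), (68, np.int64(5)), (70, np.int64(7)), (71, np.int64(5)), (72, np.int64(3)), (73, np.int64(6)), (74, np.int64(4)), (75, np.int64(5)), (76, np.int64(8)), (77, np.int64(3)), (78, np.int64(6)), (79, np.int64(6)), (80, np.int64(4)), (81, np.int64(4)), (82, np.int64(5)), (83, np.int64(4)), (84, np.int64(8)), (85, np.int64(49)), (86, np.int64(47)), (87, np.int64(50)), (88, np.int64(50)), (89, np.int64(50)), (90, np.int64(50)), (91, np.int64(48)), (92, np.int64(51)), (93, np.int64(45)), (94, np.int64(50)), (95, np.int64(47)), (96, np.int64(49)), (97, np.int64(46)), (98, np.int64(33))] y [-26.82411707  27.64501733]
```

Run:
```python
from h import *
d=np.load('pics/std.npz');q=d['q'];a=float(d['a']);c0=d['c0']
q=q[q[:,2]<60]
xs=np.arange(-105,110,6);mid=[];
for x in xs:
    w=q[abs(q[:,0]-x)<3]; mid.append((w[:,1].min()+w[:,1].max())/2)
k=np.polyfit(xs,mid,1); print('base yaw corr deg',np.degrees(np.arctan(k[0])),'mid',k[1])
for lo,hi in((-12,14),(48,75)):
    w=q[(q[:,2]>30)&(q[:,0]>lo)&(q[:,0]<hi)]; print('post',np.percentile(w,[1,99],axis=0).round(1).tolist(), 'gap', w[w[:,1]<0][:,1].max(), w[w[:,1]>0][:,1].min())
w=q[(q[:,2]>25)&(q[:,2]<32)&(q[:,0]<-30)&(q[:,0]>-66)];print('lip',np.percentile(w,[1,99],axis=0).round(1).tolist())
o=R.from_euler('z',a,True).apply(c0+np.array([.0212,0,0]));print('stand origin',o)
rel([.55,.17,.30],down(2.5))
```

```text
base yaw corr deg 0.02906473332184721 mid 0.0099539651069978
post [[-6.2, -11.9, 30.2], [9.6, 11.7, 39.0]] gap -4.7701957298607045 4.401723777125611
post [[53.7, -12.0, 30.6], [69.5, 12.3, 39.3]] gap -4.2574094865733825 4.6215335673437385
lip [[-62.7, -11.9, 26.3], [-33.1, 12.8, 31.6]]
stand origin [ 0.57336678 -0.18416439  0.        ]
rot [8.00e-04 1.00e-04 2.27e-01] mm [ 106.8 -346.   -29.5]
```

Call:
apply_moves(
  steps=[
    [0, 0, 0.227, 107, -346, -30, 1],
    [0, 0, 0.227, 107, -346, -30, 1],
    [0, 0, 0.227, 107, -346, -30, 1],
    [0, 0, 0.227, 107, -346, -30, 1],
    [0, 0, 0.227, 107, -346, -30, 1],
    [0, 0, 0.227, 107, -346, -30, 1],
    [0, 0, 0.227, 107, -346, -30, 1],
    [0, 0, 0.227, 107, -346, -30, 1],
    [0, 0, 0.227, 107, -346, -30, 1],
    [0, 0, 0.227, 107, -346, -30, 1],
    [0, 0, 0.227, 107, -346, -30, 0],
    [0, 0, 0.227, 107, -346, -30, 0],
    [0, 0, 0.227, 107, -346, -30, 0],
  ],
)

```text
time: 2.78
ee_pos: [0.5506, 0.1692, 0.3006]
eef_rot: [1.0, 0.021, 0.0, 0.001]
ft_force: [0.4, -0.5, 0.6]
width: 0.0742
grip_force: 0.0
```

Run:
```python
from h import *
c=snap('wrist','w2'); P=cloud(c); np.save('pics/W2.npy',P)
s=r.read_state(); print(s['ee_pos'],R.from_quat(s['eef_rot']).as_matrix().round(3).tolist(),s['time'],s['ft_force'],s['width'])
cv2.imwrite('pics/w2b.png',cv2.resize(cv2.imread('pics/w2.png'),(800,600),interpolation=cv2.INTER_CUBIC))
```

```text
[0.55062294 0.16932024 0.30056603] [[0.999, 0.042, 0.0], [0.042, -0.999, -0.001], [0.0, 0.001, -1.0]] 2.8333 [-0.07021294 -0.22465928  0.24242584] 0.07052103488491
```

View pics/w2b.png

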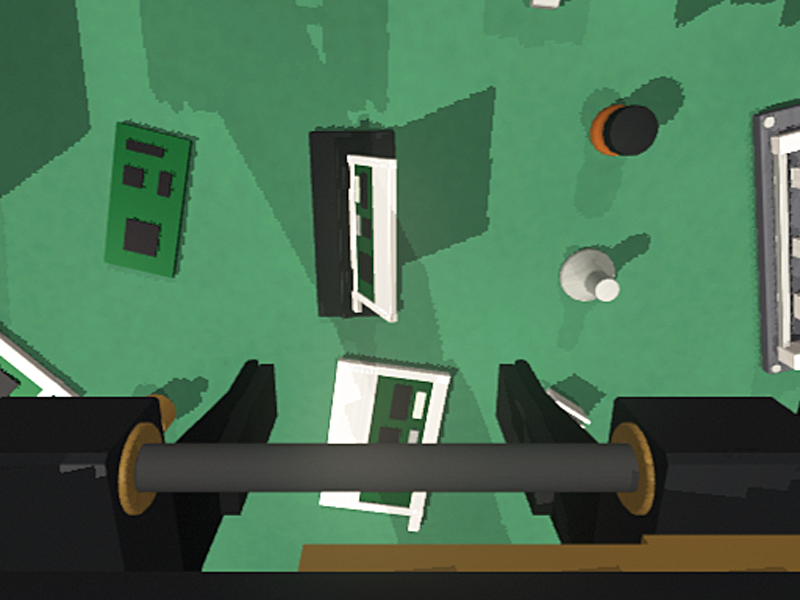

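The wrist view shows the board in the rest from (345,155) to (398,320), with the top border on the right edge and the tongue at the bottom near (357,300). I'll fit its plane.

Run:
```python
from h import *
P=np.load('pics/W2.npy'); px=load('w2')['pixels']
p=P[96:212,215:258].reshape(-1,3); col=px[96:212,215:258].reshape(-1,3).astype(int)
m=(p[:,2]>.066)&(p[:,2]<.13)&(col.min(1)>100)
q=p[m]
# robust plane
for _ in range(4):
    cc=q.mean(0);V=np.linalg.svd(q-cc,full_matrices=False)[2];n=V[2]*np.sign(V[2][2]); d=(p-cc)@n
    q=p[m&(abs(d)<.0015)]
print(len(q),'n',n,'lean',np.degrees(np.arcsin(n[2])),'yaw',np.degrees(np.arctan2(-n[0],n[1])))
# in-plane rectangle of all plate points (incl. green); 
s=p[(abs((p-cc)@n)<.0018)&(p[:,2]>.025)]
up=np.array([0,0,1])-n*n[2];up/=np.linalg.norm(up);ax=np.cross(n,up)  # x = y cross z
a=np.c_[(s-cc)@ax,(s-cc)@up].astype(np.float32)*1000
print(ax,up,a.min(0),a.max(0)); rc=cv2.minAreaRect(a[a[:,1]>a[:,1].max()-26]);print(rc, cc)
for lo in np.arange(a[:,1].min(),a[:,1].max(),8):
    w=a[(a[:,1]>=lo)&(a[:,1]<lo+8)]; print(round(lo,1),len(w),w[:,0].min().round(1),w[:,0].max().round(1))
for lo in np.arange(-60,60,15):
    w=a[(a[:,0]>=lo)&(a[:,0]<lo+15)]; print('top',lo,w[:,1].max().round(1))
```

```text
1177 n [-0.04659871  0.89580856  0.44199049] lean 26.23095113206126 yaw 2.977762514906983
[0.99864977 0.05194837 0.        ] [ 0.02296068 -0.4413937   0.89701974] [-74.040375 -63.59771 ] [55.22189  13.120258]
((-2.7234878540039062, 0.14084434509277344), (115.90339660644531, 25.973464965820312), 0.030713966116309166) [0.5581245  0.17297313 0.08173108]
-63.6 235 -74.0 54.2
-55.6 109 -60.8 54.6
-47.6 112 -60.3 55.0
-39.6 172 -60.6 55.2
-31.6 218 -61.2 54.5
-23.6 151 -60.9 55.0
-15.6 279 -59.6 55.2
-7.6 290 -60.6 54.6
0.4 312 -60.5 55.0
8.4 306 -60.7 55.2
top -60 11.8
top -45 11.9
top -30 13.1
top -15 12.7
top 0 12.4
top 15 12.3
top 30 12.6
top 45 12.6
```

```bash
cat > g.py <<'E'
from h import *
Y=np.radians(3.0);L=np.radians(25)
ax=np.array([np.cos(Y),np.sin(Y),0]);h=np.array([-np.sin(Y),np.cos(Y),0]);n=h*np.cos(L)+[0,0,np.sin(L)];up=-h*np.sin(L)+[0,0,np.cos(L)]
cc=np.array([.55812,.17297,.08173])
org=cc+1e-3*(-9.7*ax-63.3*up-3*n)
Rg=R.from_matrix(np.c_[ax,-n,-up])
E
python3 - <<'E'
from g import *
print(org)
rel(org+.005*ax+.131*up,Rg); rel(org+.005*ax+.041*up,Rg)
E
```

```text
[0.54717551 0.19646222 0.02309286]
rot [ 0.4373 -0.0024 -0.0097] mm [  3.2  27.9 158.8]
rot [ 0.4373 -0.0024 -0.0097] mm [  2.8 -10.2 240.3]
```

Call:
apply_moves(
  steps=[
    [0.437, -0.002, -0.01, 3, 28, 159, 0],
    [0.437, -0.002, -0.01, 3, 28, 159, 0],
    [0.437, -0.002, -0.01, 3, 28, 159, 0],
    [0.437, -0.002, -0.01, 3, 28, 159, 0],
    [0.437, -0.002, -0.01, 3, 28, 159, 0],
    [0.437, -0.002, -0.01, 3, 28, 159, 0],
    [0.437, -0.002, -0.01, 3, 28, 159, 0],
    [0.437, -0.002, -0.01, 3, 28, 159, 0],
  ],
)

```text
time: 3.5
ee_pos: [0.5553, 0.1449, 0.1436]
eef_rot: [0.976, 0.028, -0.004, -0.216]
ft_force: [0.5, -1.3, 0.2]
width: 0.0436
grip_force: 0.0
```

Run:
```python
from g import *
rel(org+.005*ax+.041*up,Rg)
c=snap('wrist','w3');P=cloud(c)
# check plane again
p=P.reshape(-1,3);col=c['pixels'].reshape(-1,3).astype(int)
b=(p-org)@np.c_[ax,n,up]*1000
m=(abs(b[:,0])<66)&(abs(b[:,1])<8)&(b[:,2]>50)&(b[:,2]<80)&(col.min(1)>90); q=b[m]
print(len(q),np.percentile(q,[1,50,99],axis=0).round(1))
f=q[(q[:,2]>52)&(q[:,2]<74)]; print(np.linalg.lstsq(np.c_[f[:,[0,2]]-[0,60],np.ones(len(f))],f[:,1],rcond=None)[0])
```

```text
rot [ 0.0001 -0.0011  0.0061] mm [-0.6  3.9 90.2]
1509 [[-49.5  -2.8  55.9]
 [ 14.9   0.2  74.3]
 [ 64.8   3.1  75.8]]
[-0.00239352 -0.11490027  1.8150605 ]
```

Run:
```python
from g import *
s=r.read_state();print(s['ee_pos'],s['time']);rel(org+.005*ax+.041*up,Rg)
c=load('w3');P=cloud(c)
b=((P.reshape(-1,3)-org)@np.c_[ax,n,up]*1000);m=(abs(b[:,0])<60)&(abs(b[:,1])<10);b=b[m]
for lo in range(44,80,4):
    w=b[(b[:,2]>=lo)&(b[:,2]<lo+4)]
    if len(w): print(lo,len(w),np.percentile(w[:,1],[2,50,98]).round(1))
```

```text
[0.5552836  0.14502912 0.14363336] 3.55
rot [ 0.0002 -0.0011  0.0066] mm [-0.5  4.  90.1]
44 1 [3.1 3.1 3.1]
48 5 [3.1 3.1 3.1]
52 4 [3.1 3.1 3.1]
56 4 [3.1 3.1 3.1]
60 9 [3.1 3.1 3.1]
64 11 [3.1 3.1 3.1]
68 10 [3.1 3.1 3.1]
72 1347 [-2.8  0.1  3. ]
76 6 [-2.6 -1.2  1.2]
```

Call:
apply_moves(
  steps=[
    [0, 0, 0.006, 0, 4, 20, 0],
    [0, 0, 0.006, 0, 4, 40, 0],
    [0, 0, 0.006, 0, 4, 50, 0],
    [0, 0, 0.006, 0, 4, 50, 0],
    [0, 0, 0.006, 0, 4, 50, 0],
  ],
)

```text
time: 3.97
ee_pos: [0.5536, 0.162, 0.0954]
eef_rot: [0.976, 0.025, -0.006, -0.217]
ft_force: [0.1, -0.5, 0.7]
width: 0.0435
grip_force: 0.0
```

Run:
```python
from g import *
rel(org+.005*ax+.041*up,Rg)
```

```text
rot [-0.0006  0.0013 -0.0009] mm [ 0.5 -0.9 39.2]
```

Call:
apply_moves(
  steps=[
    [0, 0, 0, 0, -1, 20, 0],
    [0, 0, 0, 0, -1, 39, 0],
    [0, 0, 0, 0, -1, 39, 0],
    [0, 0, 0, 0, -1, 39, 0],
    [0, 0, 0, 0, -1, 39, -1],
    [0, 0, 0, 0, -1, 39, -1],
    [0, 0, 0, 0, -1, 39, -1],
    [0, 0, 0, 0, -1, 39, -1],
    [0, 0, 0, 0, -1, 39, -1],
    [0, 0, 0, 0, -1, 39, -1],
    [0, 0, 0, 0, -1, 39, -1],
    [0, 0, 0, 0, -1, 39, -1],
  ],
  force=60,
)

```text
time: 4.97
ee_pos: [0.5526, 0.1789, 0.0599]
eef_rot: [0.976, 0.025, -0.007, -0.217]
ft_force: [-1.7, 0.7, 3.1]
width: 0.0053
grip_force: 60.0
```

Run:
```python
from g import *
rel(org+.005*ax+.041*up,Rg)
s=r.read_state();print(s)
# lift straight along board up 45mm, then to upright above
```

```text
rot [-0.001   0.0012 -0.0023] mm [ 0.5 -0.6 -0.1]
{'time': 4.9667, 'joint_positions': array([ 0.43202351,  0.48207579, -0.68645723,  1.80043206, -0.17215103,
        0.90381092, -1.60426978]), 'joint_vel': array([-0.00173341, -0.00046542,  0.00016115,  0.0016791 ,  0.00155788,
        0.00272698,  0.00077211]), 'joint_torque': array([ 3.74438418e-01, -5.51043892e+01, -1.05646098e+01, -3.09682953e+01,
       -1.39744051e+00, -3.11900284e-01, -3.26351146e-02]), 'ee_pos': array([0.55255645, 0.17891739, 0.05991267]), 'eef_rot': array([ 0.97588347,  0.0245559 , -0.00650026, -0.21680914]), 'ft_force': array([-1.67847454,  0.7036448 ,  3.12328779]), 'torque': array([0.02914587, 0.0853367 , 0.0799587 ]), 'grip_force': 59.974379036575556, 'width': 0.005310687790904278}
```

```bash
cat > st.py <<'E'
from h import *
SO=np.array([.5738,-.1840,.012]);SY=16.3
GX,GZ=4.5,40.9
def pose(tx,tz,th,ty=0,gx=None,gz=None,dth=0):
    "tongue tip at stand-frame (tx,ty,tz) mm over floor, tail raised th deg; dth: board pitch in hand beyond the tool's"
    t=np.radians(th);gx=GX if gx is None else gx;gz=GZ if gz is None else gz
    x=tx+(65+gx)*np.cos(t)-gz*np.sin(t); z=tz+(65+gx)*np.sin(t)+gz*np.cos(t)
    return SO+R.from_euler('z',SY,True).apply([x,ty,z])/1000, down(SY,th-dth)
E
python3 - <<'E'
from st import *
p,q=pose(-47,70,12);print(p);rel(p,q)
print(q.as_matrix().round(3))
E
```

```text
[ 0.58577613 -0.18049793  0.1364561 ]
rot [-0.4094  0.1561 -0.2749] mm [  14.8  294.3 -222.1]
[[ 0.939  0.281  0.2  ]
 [ 0.275 -0.96   0.058]
 [ 0.208  0.    -0.978]]
```

Call:
apply_moves(
  steps=[
    [0, 0, 0, 0, 0, -5, -1],
    [0, 0, 0, 0, 0, -20, -1],
    [0, 0, 0, 0, 0, -40, -1],
    [0, 0, 0, 0, 0, -60, -1],
    [0, 0, 0, 0, 0, -90, -1],
    [0, 0, 0, 0, 0, -120, -1],
    [0, 0, 0, 0, 0, -120, -1],
    [0, 0, 0, 0, 0, -120, -1],
  ],
)

```text
time: 5.63
ee_pos: [0.5563, 0.1267, 0.1696]
eef_rot: [0.976, 0.024, -0.005, -0.216]
ft_force: [-0.5, 0.8, -2.7]
width: 0.0054
grip_force: 60.0
```

Run:
```python
from st import *
p,q=pose(-47,70,12);rel(p,q); s=r.read_state(); print(s['ft_force'],s['torque'],s['width'])
```

```text
rot [-0.4073  0.1535 -0.2763] mm [  14.5  293.5 -100.1]
[-0.50302932  0.84535895 -2.69645536] [-0.63956637  0.035183    0.0239552 ] 0.005365729363574759
```

Call:
apply_moves(
  steps=[
    [-0.407, 0.154, -0.276, 14, 293, -100, -1],
    [-0.407, 0.154, -0.276, 14, 293, -100, -1],
    [-0.407, 0.154, -0.276, 14, 293, -100, -1],
    [-0.407, 0.154, -0.276, 14, 293, -100, -1],
    [-0.407, 0.154, -0.276, 14, 293, -100, -1],
    [-0.407, 0.154, -0.276, 14, 293, -100, -1],
    [-0.407, 0.154, -0.276, 14, 293, -100, -1],
    [-0.407, 0.154, -0.276, 14, 293, -100, -1],
    [-0.407, 0.154, -0.276, 14, 293, -100, -1],
    [-0.407, 0.154, -0.276, 14, 293, -100, -1],
    [-0.407, 0.154, -0.276, 14, 293, -100, -1],
    [-0.407, 0.154, -0.276, 14, 293, -100, -1],
    [-0.407, 0.154, -0.276, 14, 293, -100, -1],
  ],
)

```text
time: 6.72
ee_pos: [0.5848, -0.1771, 0.1349]
eef_rot: [0.984, 0.143, 0.102, -0.016]
ft_force: [0.0, -0.3, -0.8]
width: 0.0052
grip_force: 60.0
```

Run:
```python
from st import *
p,q=pose(-47,70,12);rel(p,q); s=r.read_state(); print(s['ft_force'],s['torque'],s['width'],s['joint_positions'].round(2))
c=snap('wrist','w4');P=cloud(c);b=(R.from_euler('z',-SY,True).apply(P.reshape(-1,3)-SO)*1000)
# top border edge in tool-> board coords
R0=R.from_quat(s['eef_rot']);t=R0.inv().apply(P.reshape(-1,3)-s['ee_pos'])*1000*[1,-1,-1]+[GX,0,GZ]
m=(t[:,0]>-70)&(t[:,0]<70)&(abs(t[:,1])<8)&(t[:,2]>66)&(t[:,2]<86)&((abs(t[:,0]-5)>14))
k=t[m];print(len(k),np.percentile(k,[1,50,99],axis=0).round(1))
e=k[k[:,2]>73.5];print('top edge slope deg z,y',np.degrees(np.polyfit(e[:,0],e[:,2],1)[0]),np.polyval(np.polyfit(e[:,0],e[:,2],1),0),np.degrees(np.polyfit(e[:,0],e[:,1],1)[0]),np.polyfit(e[:,0],e[:,1],1)[1])
# stand recheck
m=(b[:,2]>21)&(b[:,2]<29)&(abs(b[:,1])<14)
for x0 in(-20,40):
    w=b[m&(abs(b[:,0]-x0)<10)]; print('post',len(w),np.percentile(w,[2,98],axis=0).round(1).tolist() if len(w) else '')
w=b[(b[:,2]>8)&(b[:,2]<14)&(b[:,0]>55)&(b[:,0]<85)&(abs(b[:,1])<27)];print('wall',len(w),np.percentile(w,[1,99],axis=0).round(1).tolist() if len(w) else '')
i=cv2.resize(cv2.imread('pics/w4.png'),(480,360),interpolation=cv2.INTER_AREA)
d=snap('scene','s4');j=cv2.resize(cv2.imread('pics/s4.png')[60:200,140:300],(320,280),interpolation=cv2.INTER_CUBIC)
o=np.zeros((360,800,3),np.uint8);o[:,:480]=i;o[:280,480:]=j;cv2.imwrite('pics/c4.png',o)
```

```text
rot [-0.0032  0.0019  0.0032] mm [ 0.3  3.5 -1.6]
[ 0.0013131  -0.31947401 -0.7584394 ] [-0.017371    0.27060498 -0.01982238] 0.005231453926013954 [ 0.76  0.3  -0.55  1.75  0.06  0.96 -1.07]
2168 [[-27.1  -2.1  68.6]
 [ 38.5   1.   74.6]
 [ 64.8   3.8  76. ]]
top edge slope deg z,y 0.11406450395528982 74.57846382141834 -0.0034430781379348203 0.8741320343673705
post 0 
post 138 [[32.5, -10.8, 21.3], [47.8, -5.3, 26.9]]
wall 910 [[56.2, -26.7, 8.1], [76.8, 26.8, 13.0]]
```

View pics/c4.png

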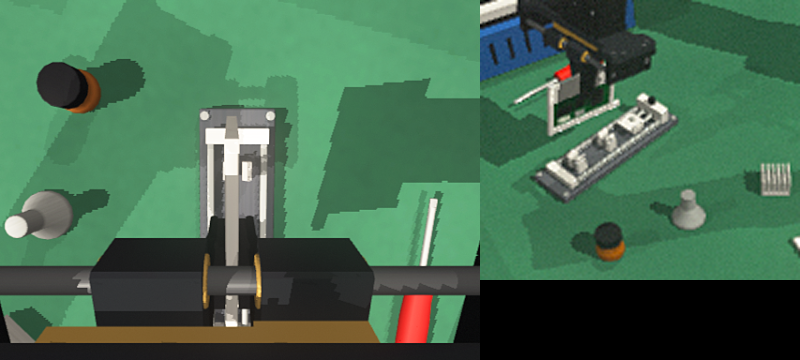

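The picture shows the board held upright over the stand, tail raised, and a little left of the slot centre. Correct y and go down.

```bash
sed -i 's/GX,GZ=.*/GX,GZ=4.5,41.6/' st.py
python3 - <<'E'
from st import *
for tz in(40,20): p,q=pose(-47,tz,12,-.8);rel(p,q)
E
```

```text
rot [-0.0025  0.0017  0.0025] mm [-5.8  3.7 27.3]
rot [-0.0025  0.0017  0.0025] mm [-10.    3.8  46.9]
```

Call:
apply_moves(
  steps=[
    [-0.002, 0.002, 0.002, 0, 3.7, 0, -1],
    [-0.002, 0.002, 0.002, -3, 3.7, 13, -1],
    [-0.002, 0.002, 0.002, -6, 3.7, 27, -1],
    [-0.002, 0.002, 0.002, -8, 3.7, 37, -1],
    [-0.002, 0.002, 0.002, -10, 3.7, 47, -1],
    [-0.002, 0.002, 0.002, -10, 3.7, 47, -1],
    [-0.002, 0.002, 0.002, -10, 3.7, 47, -1],
  ],
)

```text
time: 7.4
ee_pos: [0.5855, -0.1821, 0.0866]
eef_rot: [0.985, 0.141, 0.103, -0.015]
ft_force: [-0.3, 0.1, -0.9]
width: 0.0057
grip_force: 60.0
```

```bash
cat > chk.py <<'E'
from st import *
import sys
s=r.read_state()
c=snap('wrist',sys.argv[1]);P=cloud(c).reshape(-1,3);S=R.from_euler('z',-SY,True);b=S.apply(P-SO)*1000
R0=R.from_quat(s['eef_rot']);t=R0.inv().apply(P-s['ee_pos'])*1000*[1,-1,-1]+[GX,0,GZ]
k=(t[:,0]>20)&(t[:,0]<64)&(abs(t[:,1])<8)&(t[:,2]>72)&(t[:,2]<80)
f=np.polyfit(t[k][:,0],t[k][:,2],1)
print('edge in hand: pitch',np.degrees(np.arctan(f[0])),'z',np.median(t[k][:,2]),'y',np.percentile(t[k][:,1],[2,98]),'xmax',np.percentile(t[(abs(t[:,1])<4)&(t[:,2]>74)&(t[:,2]<78)&(t[:,0]<80)][:,0],99))
print('edge in stand y',np.percentile(b[k][:,1],[2,98]))
m=(b[:,2]>22)&(b[:,2]<28)&(abs(b[:,1])<14)
for x0 in(-20,40):
    w=b[m&(abs(b[:,0]-x0)<10)]
    for sg in(-1,1):
        u=w[(w[:,1]*sg>4)]; print('post',x0,sg,len(u),np.percentile(u,[2,98],axis=0).round(1).tolist() if len(u)>5 else '')
w=b[(b[:,2]>9)&(b[:,2]<14)&(b[:,0]>58)&(b[:,0]<85)&(abs(b[:,1])<32)];print('wall',len(w),np.percentile(w,[1,99],axis=0).round(1).tolist())
tcp=S.apply(s['ee_pos']-SO)*1000; rp=(R.from_euler('z',SY,True).inv()*R0).as_matrix(); th=np.degrees(np.arctan2(rp[2,0],rp[0,0]))
tr=np.radians(th);print('tcp stand',tcp,'th',th,'tip x,z',tcp[0]-(65+GX)*np.cos(tr)+GZ*np.sin(tr),tcp[2]-(65+GX)*np.sin(tr)-GZ*np.cos(tr),'F stand',S.apply(s['ft_force']).round(2),'T',S.apply(s['torque']).round(3),s['width'],s['time'])
E
python3 chk.py w5
python3 - <<'E'
from st import *
p,q=pose(-47,3,12,-.8);rel(p,q)
E
```

```text
edge in hand: pitch 0.1320748973305255 z 75.29481346235235 y [-2.03207113  3.76885976] xmax 64.41061541754125
edge in stand y [-3.59707446  2.22022625]
post -20 -1 0 
post -20 1 0 
post 40 -1 191 [[32.4, -10.8, 22.2], [47.5, -6.2, 26.8]]
post 40 1 187 [[32.4, 5.7, 22.2], [47.6, 10.3, 27.0]]
wall 1394 [[63.3, -27.7, 9.7], [77.1, 27.2, 13.1]]
tcp stand [11.76848413 -1.46701371 74.56920135] th 11.980931262042166 tip x,z -47.58199603408365 19.44814815974639 F stand [-0.28  0.14 -0.85] T [-0.038  0.278  0.063] 0.0056768757757392875 7.4
rot [-0.0004 -0.0006 -0.0009] mm [-3.4 -0.9 16.8]
```

Call:
apply_moves(
  steps=[
    [0, 0, 0, -0.8, -0.5, 4, -1],
    [0, 0, 0, -1.7, -0.5, 8, -1],
    [0, 0, 0, -2.5, -0.5, 12, -1],
    [0, 0, 0, -3.1, -0.5, 15, -1],
    [0, 0, 0, -3.4, -0.5, 16, -1],
    [0, 0, 0, -3.4, -0.5, 16, -1],
    [0, 0, 0, -3.4, -0.5, 16, -1],
  ],
)

```text
time: 8.03
ee_pos: [0.5856, -0.1818, 0.0705]
eef_rot: [0.985, 0.141, 0.104, -0.015]
ft_force: [0.3, 0.8, -1.5]
width: 0.0056
grip_force: 60.0
```

```bash
python3 chk.py w6
```

```text
edge in hand: pitch 0.11450727716660457 z 75.32928114018914 y [-2.01888777  3.77672822] xmax 64.38205663072914
edge in stand y [-3.2537301   2.56026991]
post -20 -1 0 
post -20 1 0 
post 40 -1 213 [[32.2, -10.5, 22.3], [47.5, -5.7, 27.0]]
post 40 1 217 [[32.3, 5.6, 22.1], [47.5, 10.4, 26.8]]
wall 1604 [[63.3, -27.6, 9.5], [76.8, 27.5, 13.2]]
tcp stand [11.92227555 -1.16071615 58.54270488] th 12.013927874328497 tip x,z -47.39645058527086 3.3874809188094304 F stand [ 0.48  0.71 -1.54] T [0.016 0.287 0.01 ] 0.005630992899959626 8.0333
```

Call:
apply_moves(
  steps=[
    [0, 0, 0, -0.2, -0.3, 1, -1],
    [0, 0, 0, -0.4, -0.3, 2, -1],
    [0, 0, 0, -0.4, -0.3, 2, -1],
    [0, 0, 0, -0.4, -0.3, 2, -1],
  ],
)

```text
time: 8.42
ee_pos: [0.5854, -0.1815, 0.0684]
eef_rot: [0.985, 0.141, 0.103, -0.015]
ft_force: [0.3, -0.2, -0.8]
width: 0.0053
grip_force: 60.0
```

Call:
apply_moves(
  steps=[
    [0, 0, 0, -0.2, 0, 1, -1],
    [0, 0, 0, -0.2, 0, 1, -1],
    [0, 0, 0, -0.2, 0, 1, -1],
  ],
)

```text
time: 8.67
ee_pos: [0.5854, -0.1814, 0.0674]
eef_rot: [0.985, 0.141, 0.103, -0.015]
ft_force: [-0.5, 0.2, -1.0]
width: 0.0059
grip_force: 60.0
```

Estimated tip height is now 0.3 mm, with no contact yet. Feeling on down.

Call:
apply_moves(
  steps=[
    [0, 0, 0, -0.2, 0, 0.7, -1],
    [0, 0, 0, -0.2, 0, 0.7, -1],
    [0, 0, 0, -0.2, 0, 0.7, -1],
  ],
)

```text
time: 8.92
ee_pos: [0.5856, -0.1815, 0.067]
eef_rot: [0.985, 0.141, 0.104, -0.015]
ft_force: [-0.1, 0.1, 1.1]
width: 0.0054
grip_force: 60.0
```

Call:
apply_moves(
  steps=[
    [0, 0, 0, -0.2, 0, 0.7, -1],
    [0, 0, 0, -0.2, 0, 0.7, -1],
    [0, 0, 0, -0.2, 0, 0.7, -1],
  ],
)

```text
time: 9.17
ee_pos: [0.5858, -0.1815, 0.0665]
eef_rot: [0.984, 0.141, 0.104, -0.015]
ft_force: [0.1, 0.9, 4.5]
width: 0.0055
grip_force: 60.0
```

Floor contact at TCP z of about 0.0671. Raise about 1 mm, then slide the tongue in under the lip.

Call:
apply_moves(
  steps=[
    [0, 0, 0, 0.2, 0, -1.1, -1],
    [0, 0, 0, -1.7, 0, -1.5, -1],
    [0, 0, 0, -3.7, 0, -1.9, -1],
    [0, 0, 0, -5.6, 0, -2.3, -1],
    [0, 0, 0, -7.6, 0, -2.7, -1],
    [0, 0, 0, -9.6, 0, -3.2, -1],
    [0, 0, 0, -10.5, 0, -3.4, -1],
    [0, 0, 0, -10.5, 0, -3.4, -1],
  ],
)

```text
time: 9.83
ee_pos: [0.5744, -0.1848, 0.067]
eef_rot: [0.985, 0.14, 0.103, -0.015]
ft_force: [0.5, 0.6, -0.8]
width: 0.0058
grip_force: 60.0
```

```bash
python3 chk.py w7
```

```text
edge in hand: pitch 0.036176595676847376 z 75.31878406128456 y [-1.98123198  3.80449386] xmax 64.45873280495896
edge in stand y [-3.04732896  2.76288715]
post -20 -1 0 
post -20 1 0 
post 40 -1 223 [[32.1, -10.6, 22.1], [47.4, -5.9, 26.8]]
post 40 1 224 [[32.0, 5.6, 22.1], [47.4, 10.4, 26.7]]
wall 1863 [[63.1, -27.3, 9.4], [76.7, 27.2, 12.9]]
tcp stand [ 0.32248857 -0.96885849 55.00900965] th 11.981657657253024 tip x,z -59.027292766113376 -0.11279597321406243 F stand [ 0.66  0.48 -0.8 ] T [-0.06   0.241  0.006] 0.005812304408713188 9.8333
```

Call:
apply_moves(
  steps=[
    [0, 0, 0, 0.1, 0, -0.6, -1],
    [0, 0, 0, -0.9, 0, -0.8, -1],
    [0, 0, 0, -1.4, 0, -0.9, -1],
    [0, 0, 0, -1.4, 0, -0.9, -1],
  ],
)

```text
time: 10.22
ee_pos: [0.573, -0.1851, 0.0675]
eef_rot: [0.985, 0.14, 0.103, -0.015]
ft_force: [-0.4, -0.1, -2.0]
width: 0.0052
grip_force: 60.0
```

Call:
apply_moves(
  steps=[
    [0, 0, 0, -1, 0, -0.2, -1],
    [0, 0, 0, -1, 0, -0.2, -1],
    [0, 0, 0, -1, 0, -0.2, -1],
  ],
)

```text
time: 10.47
ee_pos: [0.5723, -0.1853, 0.0677]
eef_rot: [0.985, 0.14, 0.103, -0.015]
ft_force: [0.8, 0.0, -1.5]
width: 0.0058
grip_force: 60.0
```

Call:
apply_moves(
  steps=[
    [0, 0, 0, -1, 0, -0.2, -1],
    [0, 0, 0, -1, 0, -0.2, -1],
    [0, 0, 0, -1, 0, -0.2, -1],
  ],
)

```text
time: 10.72
ee_pos: [0.5717, -0.1854, 0.0679]
eef_rot: [0.984, 0.141, 0.104, -0.015]
ft_force: [2.3, 1.0, -1.9]
width: 0.0055
grip_force: 60.0
```

```bash
python3 chk.py w8|grep -v post
```

```text
edge in hand: pitch 0.20858383409904035 z 75.41290428321645 y [-2.02804638  3.76770452] xmax 64.47454072571664
edge in stand y [-2.89550605  2.91390313]
wall 1887 [[63.0, -27.3, 9.5], [76.6, 27.3, 13.1]]
tcp stand [-2.39963406 -0.80884706 55.92438169] th 12.051027470120042 tip x,z -61.68263419453277 0.7307598228129848 F stand [ 2.53  0.35 -1.91] T [ 0.047 -0.252  0.005] 0.005450216885976707 10.7167
```

Jaw contact felt: +2.5 N along x at tip x of about -61.4, which agrees with the vision estimate. Push on gently, watching the force and slip.

Call:
apply_moves(
  steps=[
    [0, 0, 0, -0.6, 0, -0.1, -1],
    [0, 0, 0, -1.2, 0, -0.3, -1],
    [0, 0, 0, -1.8, 0, -0.4, -1],
    [0, 0, 0, -2.4, 0, -0.5, -1],
    [0, 0, 0, -3, 0, -0.6, -1],
    [0, 0, 0, -3, 0, -0.6, -1],
  ],
)

```text
time: 11.27
ee_pos: [0.5688, -0.1864, 0.068]
eef_rot: [0.984, 0.141, 0.104, -0.015]
ft_force: [4.9, 1.9, -0.5]
width: 0.0057
grip_force: 60.0
```

```bash
python3 chk.py w9|grep -v post
```

```text
edge in hand: pitch 0.36931495738626435 z 75.5035932379472 y [-2.05250697  3.75734047] xmax 64.45161986482154
edge in stand y [-2.98217766  2.84143469]
wall 1953 [[63.0, -27.4, 9.3], [76.6, 27.2, 13.0]]
tcp stand [-5.5078174  -0.87277629 55.95645604] th 12.05431290335014 tip x,z -64.78765254269898 0.7594348755613467 F stand [ 5.29  0.46 -0.53] T [ 0.047 -0.903 -0.042] 0.005681931084085335 11.2667
```

Call:
apply_moves(
  steps=[
    [0, 0, 0, -0.6, 0, -0.1, -1],
    [0, 0, 0, -1.2, 0, -0.3, -1],
    [0, 0, 0, -1.8, 0, -0.4, -1],
    [0, 0, 0, -2.4, 0, -0.5, -1],
    [0, 0, 0, -3, 0, -0.6, -1],
    [0, 0, 0, -3.2, 0, -0.6, -1],
    [0, 0, 0, -3.2, 0, -0.6, -1],
  ],
)

```text
time: 11.9
ee_pos: [0.566, -0.1873, 0.0681]
eef_rot: [0.984, 0.141, 0.104, -0.015]
ft_force: [6.3, 2.0, -0.3]
width: 0.0052
grip_force: 60.0
```

```bash
python3 chk.py w10|grep -v post
python3 - <<'E'
from st import *
for th,tx in((9,-68.2),(6,-68.6),(3,-69),(0,-69.4)): p,q=pose(tx,.8,th,-.9,dth=.4);rel(p,q)
E
```

```text
edge in hand: pitch 0.3859551806869113 z 75.54954782980192 y [-1.9895222   3.82577748] xmax 64.42593539054351
edge in stand y [-2.96582643  2.85795519]
wall 2024 [[63.2, -27.2, 9.7], [76.8, 27.2, 13.1]]
tcp stand [-8.40110881 -0.9339929  56.06904934] th 12.092132023068386 tip x,z -67.64449725405868 0.8329114725126203 F stand [ 6.64  0.18 -0.26] T [ 0.078 -1.353  0.008] 0.0051859482224188265 11.9
rot [-0.     -0.0609 -0.0008] mm [1.5 0.  3.7]
rot [-0.     -0.1133 -0.0008] mm [3.  0.  7.4]
rot [-1.000e-04 -1.657e-01 -8.000e-04] mm [ 4.3  0.  11.2]
rot [-1.00e-04 -2.18e-01 -8.00e-04] mm [ 5.4  0.  15.1]
```

Call:
apply_moves(
  steps=[
    [0, -0.02, 0, 0.3, 0, 1.2, -1],
    [0, -0.04, 0, 0.8, 0, 2.4, -1],
    [0, -0.061, 0, 1.3, 0, 3.7, -1],
    [0, -0.08, 0, 1.8, 0, 5, -1],
    [0, -0.097, 0, 2.3, 0, 6.2, -1],
    [0, -0.113, 0, 2.7, 0, 7.3, -1],
    [0, -0.113, 0, 2.7, 0, 7.3, -1],
    [0, -0.113, 0, 2.7, 0, 7.3, -1],
  ],
)

```text
time: 12.62
ee_pos: [0.5703, -0.1858, 0.0611]
eef_rot: [0.989, 0.141, 0.048, -0.007]
ft_force: [6.2, 1.1, -2.6]
width: 0.0056
grip_force: 60.0
```

```bash
python3 chk.py w11|grep -v post
python3 - <<'E'
from st import *
for th,tx in((3,-69),(1,-69.2),(0,-69.4)): p,q=pose(tx,.8,th,-.9,dth=.4);rel(p,q)
E
```

```text
edge in hand: pitch 0.42082126952544935 z 75.62877514468751 y [-1.83933526  3.8302429 ] xmax 64.58064113099242
edge in stand y [-2.60254308  3.06226312]
wall 2288 [[63.5, -27.4, 9.7], [76.6, 27.2, 13.1]]
tcp stand [-3.90277057 -0.75112729 49.1459203 ] th 5.607721108951807 tip x,z -69.00513249739097 0.9536753718613014 F stand [ 6.25 -0.68 -2.56] T [-0.051 -1.699  0.056] 0.005565625650729238 12.6167
rot [-0.0003 -0.0525 -0.0004] mm [1.9 0.1 3.4]
rot [-0.0003 -0.0875 -0.0004] mm [3.  0.1 5.9]
rot [-0.0003 -0.1049 -0.0004] mm [3.5 0.1 7.1]
```

Call:
apply_moves(
  steps=[
    [0, -0.018, 0, 0.6, 0, 1.1, -1],
    [0, -0.036, 0, 1.2, 0, 2.3, -1],
    [0, -0.053, 0, 1.8, 0, 3.4, -1],
    [0, -0.07, 0, 2.3, 0, 4.6, -1],
    [0, -0.087, 0, 2.9, 0, 5.8, -1],
    [0, -0.087, 0, 2.9, 0, 5.8, -1],
    [0, -0.087, 0, 2.9, 0, 5.8, -1],
  ],
)

```text
time: 13.25
ee_pos: [0.5735, -0.1849, 0.0554]
eef_rot: [0.99, 0.142, 0.005, -0.001]
ft_force: [7.3, 2.2, -3.3]
width: 0.0058
grip_force: 60.0
```

```bash
python3 chk.py w12|grep -v post
python3 - <<'E'
from st import *
for th,tx in((0,-69.2),(0,-68)): p,q=pose(tx,.3,th,-.8,dth=.4);rel(p,q)
E
```

```text
edge in hand: pitch 0.6820802730116924 z 75.6378564822827 y [-1.80868378  3.85745455] xmax 64.67050370729388
edge in stand y [-2.58044915  3.08125017]
wall 2645 [[61.2, -27.4, 9.7], [76.8, 27.2, 13.0]]
tcp stand [-0.49837215 -0.75407809 43.415873  ] th 0.6138364904972041 tip x,z -69.54871190124022 1.0736885997526926 F stand [ 7.64  0.01 -3.28] T [-3.800e-02 -1.988e+00  1.000e-03] 0.005752476646250726 13.25
rot [-0.0005 -0.0177 -0.0004] mm [0.9 0.1 1.5]
rot [-0.0005 -0.0177 -0.0004] mm [2.1 0.1 1.6]
```

Call:
apply_moves(
  steps=[
    [0, -0.01, 0, 0.5, 0, 0.7, -1],
    [0, -0.02, 0, 0.9, 0, 1.4, -1],
    [0, -0.02, 0, 0.9, 0, 1.4, -1],
    [0, -0.02, 0, 0.9, 0, 1.4, -1],
  ],
)

```text
time: 13.63
ee_pos: [0.5743, -0.1847, 0.054]
eef_rot: [0.99, 0.142, -0.005, 0.0]
ft_force: [6.0, 1.6, -3.0]
width: 0.0057
grip_force: 60.0
```

Call:
apply_moves(
  steps=[
    [0, 0, 0, 0, 0, 0.5, -1],
    [0, 0, 0, 0, 0, 0.5, -1],
    [0, 0, 0, 0, 0, 0.5, -1],
  ],
)

```text
time: 13.88
ee_pos: [0.5743, -0.1847, 0.0539]
eef_rot: [0.99, 0.141, -0.004, 0.001]
ft_force: [5.6, 1.2, -1.0]
width: 0.0054
grip_force: 60.0
```

```bash
python3 chk.py w13|grep -v post
```

```text
edge in hand: pitch 0.5678585303316096 z 75.5855118166013 y [-2.04706717  3.7614515 ] xmax 64.52373322326899
edge in stand y [-2.87813303  2.94054292]
wall 2779 [[63.1, -27.4, 9.7], [77.1, 27.2, 13.0]]
tcp stand [ 0.32691973 -0.79057069 41.85133809] th -0.5104595097506033 tip x,z -69.54093982920976 0.8721702037108159 F stand [ 5.75 -0.44 -1.03] T [ 0.002 -1.788 -0.004] 0.005374893180265042 13.8833
```

The board is level and on the floor, since the downward load is being taken up. Ease it forward to the tail wall.

Call:
apply_moves(
  steps=[
    [0, 0, 0, 0.6, 0, 0, -1],
    [0, 0, 0, 1.2, 0, 0, -1],
    [0, 0, 0, 1.8, 0, 0, -1],
    [0, 0, 0, 2.2, 0, 0, -1],
    [0, 0, 0, 2.2, 0, 0, -1],
  ],
)

```text
time: 14.35
ee_pos: [0.5759, -0.1843, 0.0538]
eef_rot: [0.99, 0.141, -0.005, 0.001]
ft_force: [3.5, 1.8, 1.8]
width: 0.0054
grip_force: 60.0
```

Call:
apply_moves(
  steps=[
    [0, 0, 0, 0.4, 0, 0.3, -1],
    [0, 0, 0, 0.4, 0, 0.3, -1],
    [0, 0, 0, 0.4, 0, 0.3, -1],
  ],
)

```text
time: 14.6
ee_pos: [0.576, -0.1844, 0.0538]
eef_rot: [0.99, 0.141, -0.005, 0.001]
ft_force: [1.1, 2.3, 5.0]
width: 0.0055
grip_force: 60.0
```

```bash
python3 chk.py w14|grep -v post
```

```text
edge in hand: pitch 0.5149351561360781 z 75.6137071251862 y [-2.07433206  3.73337923] xmax 64.6227831293007
edge in stand y [-3.09065979  2.72150144]
wall 2769 [[63.1, -27.3, 9.5], [77.1, 27.2, 13.1]]
tcp stand [ 1.97580013 -0.94934984 41.81627321] th -0.603099490739325 tip x,z -67.95822616906047 0.9501262768816616 F stand [1.66 1.92 5.03] T [ 0.417 -0.811 -0.028] 0.005530469987284941 14.6
```

Fx fell from 5.8 to about 1.7 N as the tail met the wall, and Fz of about 5 N means it is on the floor. Release slowly, then look before retreating.

Call:
apply_moves(
  steps=[
    [0, 0, 0, 0, 0, -0.3, -1],
    [0, 0, 0, 0, 0, -0.3, -0.7],
    [0, 0, 0, 0, 0, -0.3, -0.5],
    [0, 0, 0, 0, 0, -0.3, -0.3],
    [0, 0, 0, 0, 0, -0.3, -0.3],
    [0, 0, 0, 0, 0, -0.3, -0.3],
    [0, 0, 0, 0, 0, -0.3, -0.3],
  ],
)

```text
time: 15.23
ee_pos: [0.5757, -0.1844, 0.0534]
eef_rot: [0.99, 0.141, -0.006, 0.0]
ft_force: [0.0, -0.4, 0.6]
width: 0.029
grip_force: 0.0
```

```bash
cat > fin.py <<'E'
from st import *
import sys
c=snap('wrist',sys.argv[1]);P=cloud(c).reshape(-1,3);b=R.from_euler('z',-SY,True).apply(P-SO)*1000
k=(abs(b[:,1])<10)&(b[:,2]>70)&(b[:,2]<90)&(b[:,0]>16)&(b[:,0]<68)
e=b[k];f=np.polyfit(e[:,0],e[:,2],1);print(len(e),'top edge',np.percentile(e,[1,50,99],axis=0).round(1).tolist(),'pitch',np.degrees(f[0]),'yaw',np.degrees(np.polyfit(e[:,0],e[:,1],1)[0]),'z at 0',f[1])
w=b[(abs(b[:,1])<5)&(b[:,2]>20)&(b[:,2]<70)&(b[:,0]>0)&(b[:,0]<70)]
for z in range(20,70,10):
    u=w[(w[:,2]>=z)&(w[:,2]<z+10)]
    if len(u)>5: print(z,len(u),np.percentile(u[:,1],[5,50,95]).round(1))
s=r.read_state();print(s['ft_force'],s['width'],s['time'])
E
python3 fin.py w15
```

```text
1727 top edge [[16.7, -3.1, 72.6], [42.3, -0.3, 75.6], [63.3, 2.7, 77.1]] pitch -0.36016903656080096 yaw -0.09376749186818742 z at 0 75.76288885712745
20 59 [-4.7 -0.4  4.6]
30 35 [-2.8  0.1  2.5]
40 48 [-3.  -0.4  2.4]
50 56 [-2.9  0.1  2.6]
60 66 [-3.  -0.3  2.4]
[ 0.73772641 -0.14752272  0.08096188] 0.02921704240427469 15.2833
```

Call:
apply_moves(
  steps=[
    [0, 0, 0, 0, 0, -10, -0.3],
    [0, 0, 0, 0, 0, -25, -0.3],
    [0, 0, 0, 0, 0, -45, -0.3],
    [0, 0, 0, 0, 0, -75, -0.3],
    [0, 0, 0, 0, 0, -110, -0.3],
    [0, 0, 0, 0, 0, -150, -0.3],
    [0, 0, 0, 0, 0, -200, -0.3],
    [0, 0, 0, 0, 0, -200, -0.3],
    [0, 0, 0, 0, 0, -200, -0.3],
    [0, 0, 0, 0, 0, -200, -0.3],
  ],
)

```text
time: 16.12
ee_pos: [0.5782, -0.1838, 0.2545]
eef_rot: [0.99, 0.141, -0.005, 0.001]
ft_force: [-0.1, 0.1, -0.4]
width: 0.0303
grip_force: 0.0
```

```bash
python3 fin.py w16
python3 - <<'E'
from h import *
snap('scene','s16')
i=cv2.resize(cv2.imread('pics/w16.png'),(480,360),interpolation=cv2.INTER_AREA)
j=cv2.resize(cv2.imread('pics/s16.png')[60:200,140:300],(320,280),interpolation=cv2.INTER_CUBIC)
o=np.zeros((360,800,3),np.uint8);o[:,:480]=i;o[:280,480:]=j;cv2.imwrite('pics/c16.png',o)
E
```

```text
302 top edge [[16.4, -2.6, 73.5], [40.4, -0.6, 75.7], [62.8, 2.3, 77.2]] pitch -0.3920451847784976 yaw -0.16948141299578057 z at 0 75.9120017752637
20 10 [4.7 4.8 4.8]
30 6 [-2.6 -0.2  2.1]
50 6 [-2.4 -0.2  2. ]
[-0.1746655   0.33484182 -0.17761804] 0.03063989890936947 16.1667
```

View pics/c16.png

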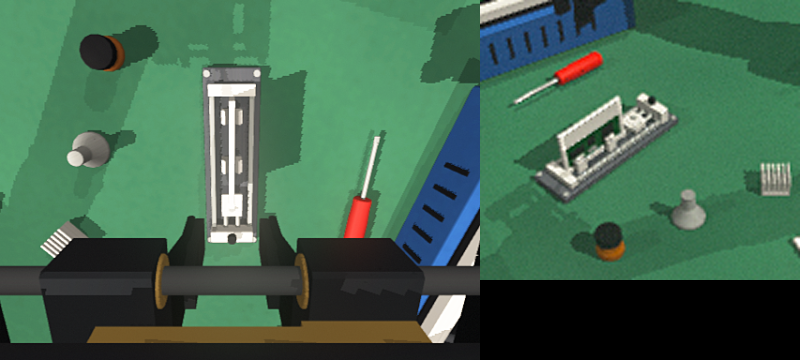

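The view shows the board standing upright in the slot between the posts, its tail at the wall and its tongue under the jaw; everything else is where it was. The fitted top edge tilts by -0.4°, so I'll compare it with the base plane to confirm it is fully down.

Run:
```python
from st import *
for cam in('w16','s16'):
    P=cloud(load(cam)).reshape(-1,3);b=R.from_euler('z',-SY,True).apply(P-SO)*1000
    e=b[(abs(b[:,1])<2.5)&(b[:,2]>73.5)&(b[:,2]<79)&(b[:,0]>-55)&(b[:,0]<62)]
    f=b[(abs(abs(b[:,1])-24)<14)&(abs(b[:,2])<2.5)&(b[:,0]>-90)&(b[:,0]<90)]
    for n,q in(('edge',e),('base',f)):
        if len(q)>10: k=np.polyfit(q[:,0],q[:,2],1);print(cam,n,len(q),'pitch',np.degrees(k[0]).round(2),'z0',k[1].round(2),'x',np.percentile(q[:,0],[1,99]).round(1))
    for x in range(-50,62,16):
        u=e[(e[:,0]>=x)&(e[:,0]<x+16)]; print(x,len(u),np.median(u[:,2]).round(1) if len(u) else '',end='; ')
    print()
```

```text
w16 edge 555 pitch -0.04 z0 75.7 x [-50.9  61.1]
w16 base 4063 pitch 0.06 z0 -0.49 x [-87.9  89. ]
-50 67 75.9; -34 74 75.6; -18 75 75.7; -2 80 75.6; 14 80 75.8; 30 82 75.8; 46 89 75.6; 
s16 edge 15 pitch 0.14 z0 74.77 x [-48.1  54.8]
s16 base 186 pitch -0.16 z0 -0.5 x [-87.6  89.5]
-50 1 74.0; -34 1 73.9; -18 2 74.9; -2 2 74.8; 14 3 75.3; 30 3 74.2; 46 2 75.2;
```

The edge is level and 76.2 mm above the base, so the board is fully seated. Handing in.

```bash
python3 -c "
from bench import r
print(r.close_job())"
```

```text
the job is handed in; nothing more can be done
None
```

The board is mounted upright in the stand: fully down, tongue under the spring jaw, tail against the inside of the tail wall. It has been released and the job is handed in, at about 16 s on the robot's clock.

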